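# Put three mixed-up lids back on their own jars

## Task

The lids of the three clay jars were mixed up: put each one back on the jar whose mouth it fits, sitting level with its plate down on the rim - the narrowest lid (ball knob) on the pot-bellied jar, the middle one (button knob) on the tall jar, the widest (strap handle) on the low wide jar. The bare wooden bat is free for setting a lid aside on the way. The clay is fragile, so tip no lid or jar over, leave the jars standing where they are, and do not push the white bowl about or knock over the red slip bulb or the dark wooden stamp.

Things in the scene. Friction and masses are not known exactly. Their poses are not given: they have to be found in the camera images.
- lid_ball_grip (a point): Lid with a ball knob, 26 mm across, 36 mm tall. Plate 78 mm across, 6 mm thick; below it a bevelled skirt 44 mm across, 11 mm deep, that enters its own jar's mouth with 4 mm play all round. Point: middle of the grip, on the axis, 41 mm above the skirt's bottom, 24 mm above the plate; z up. 120 g. Belongs to the pot-bellied jar; starts on the tall jar.
- lid_button_grip (a point): Lid with a flat-topped button knob, 33 mm across, 32 mm tall. Plate 90 mm across, 6 mm thick; below it a bevelled skirt 56 mm across, 11 mm deep, that enters its own jar's mouth with 4 mm play all round. Point: middle of the grip, on the axis, 41 mm above the skirt's bottom, 24 mm above the plate; z up. 160 g. Belongs to the tall jar; starts on the low wide jar.
- lid_strap_grip (a point): Lid with an arched strap: 13 mm bar, 75 mm long, 33 mm tall. Plate 102 mm across, 6 mm thick; below it a bevelled skirt 68 mm across, 11 mm deep, that enters its own jar's mouth with 4 mm play all round. Point: middle of the grip, on the axis, 41 mm above the skirt's bottom, 24 mm above the plate; z up, x along the strap. 200 g. Belongs to the low wide jar; starts on the pot-bellied jar.
- jar_belly: Pot-bellied jar with a narrow neck, of red-brown clay like all jars and lids: 105 mm tall, 115 mm across at the widest, foot 72 mm; round mouth 52 mm wide in a level rim 66 mm across at the top. Origin: centre of its underside, z up. 750 g, loose. When its own lid (ball knob) is seated, that lid's point is 135 mm above this origin. At the start the strap lid stands on its rim, too wide to enter.
- jar_tall: Tall jar with a high shoulder, of red-brown clay like all jars and lids: 135 mm tall, 105 mm across at the widest, foot 76 mm; round mouth 64 mm wide in a level rim 78 mm across at the top. Origin: centre of its underside, z up. 800 g, loose. When its own lid (button knob) is seated, that lid's point is 165 mm above this origin. At the start the ball lid bridges its mouth.
- jar_wide: Low, straight-sided, wide-mouthed jar, of red-brown clay like all jars and lids: 84 mm tall, 106 mm across at the widest, foot 94 mm; round mouth 76 mm wide in a level rim 90 mm across at the top. Origin: centre of its underside, z up. 750 g, loose. When its own lid (strap) is seated, that lid's point is 114 mm above this origin. At the start the button lid bridges its mouth.
- bat_top (a point): Round throwing bat of bare light plywood lying flat on the table, 140 mm across and 12 mm thick, 350 g, loose; empty. This point is the centre of its upper face. A lid set on it stands on its skirt, its grip point 41 mm above this point. Fixed ware wrapped in film, 175 mm high, stands mid-table in front of a wrapped mould 265 mm high: carry lids over the first, in front of the second.
- bowl: White porcelain bowl, 125 mm across and 60 mm high, standing empty among the jars; a bystander. Origin: centre of its underside.
- trailer: Slip trailer standing on the table: a red rubber bulb 54 mm across with a white nozzle, 100 mm high; a bystander. Origin: centre of its underside.
- stamp_a: Turned stamp of dark wood standing on its face at the front edge of the table, 26 mm across and 60 mm high (a paler one stands farther left); a bystander. Origin: centre of its underside.
There are look-alikes about, which are no part of the job. What is shaped like the part that bears lid_button_grip but blue is not meant.

How it is judged:
By the outcome, as a careful person would: the job done as asked, in the order asked, and still so for the second after the job is handed in, with the robot touching nothing.
It also fails if it takes over 120 s, if anything falls off the work surface, if the arm or the gripper's body presses on something with over 40 N, if the wrist force passes 120 N, or if a joint passes its speed limit or range.

## Robot

A 6-joint arm with a two-finger parallel gripper is mounted at the origin on a cart in front of the work surface, level with it; the furniture and walls round the work are solid. World frame = base frame: x ahead of the robot, y to its left, z up, the work surface at z = 0. Lengths are in m, angles in rad, forces in N, time in s.
With the tool pointing down it reaches from about 0.325 to 0.75 m from the base axis. Payload 7.6 kg.
Tool frame: the origin (TCP) lies on the front face of the gripper's body, between the roots of the fingers; the fingertips stand 73 mm ahead of it and the grasp point (between the pads) lies ctrl.pinch_z ahead of it (ctrl.pinch_z is the distance from the TCP to the grasp point, in m); z points along the fingers, y is the line along which they close (so a half turn about z gives the same grasp; the last joint's range is limited). The gripper opens to 85 mm and grips with 20 to 120 N. Pads are 22 mm wide; open, the fingers measure 114 mm over their backs; the gripper's body (76 mm by 85 mm) begins 54 mm behind the grasp point. The pads swing forward as they close: fully open they stand 13 mm farther back than shut.
Start: joints at [-1.291, 0.052, 1.401, -0, 1.689, -0.07], TCP at [0.18, -0.493, 0.304] pointing down, gripper open.
Joint ranges: [-2.9, 2.9], [-0.91, 2.17], [0.12, 2.37], [-1.06, 4.2], [0.26, 2.73], [-2.93, 2.93]. Speed limits (rad/s): [2.57, 2.57, 3.01, 3.14, 3.14, 3.14].

## Interface

Orientations are given as a 3x3 rotation matrix whose columns are the frame's x, y, z axes.
In Python, from bench import ctrl, vision, finish_job, finder gives the robot as it stands. The module is installed in compiled form; this text tells all that it offers.
- The arm moves only by the tool step_arm, never from a script. Its argument "plan" is a list of rows, each an object with "travel": the shift along the tool's x, y, z in mm, a list of three; "rotation": the turn, a rotation vector about the tool's x, y, z in rad, a list of three; "claw": the opening, from 0 (shut) to 1 (fully open). A call has 1 to 12 rows; each row is the pose to reach, as a shift and turn from the pose commanded when the call began, along the tool's axes at that moment; what a row does not reach only later rows make up. A row lasts 1/8 s, in which the tool goes at most 62.5 mm and 10.7 degrees, less where a joint would pass 70% of its speed; a pose out of reach is approached as far as the arm can. A call with a gripper value outside its range is refused whole. The fingers move at their own pace and stop on an object; the grip force is fixed at half the most. Time passes only in rows, so rows that repeat a pose let the fingers close. It gives the time, the measured TCP pose, the force, the opening and the grip force at its end, in the units of the state.
- ctrl.sense(): the state, without advancing time (a new reading comes with each control period).
- vision.grab_frame(name): name is "scene" or "top" or "wrist"; returns a dict with "img" (420x560x3 uint8, red, green, blue), "depth" (420x560 float32, m along the optical axis (not along the pixel's ray), 0 where there is no reading), "fov_y" (degrees; the focal length in pixels is half the picture's height over the tangent of half this angle, whatever the lens; pixels are square), "cx", "cy" (the principal point, pixels), "rvec" (rotation vector, rad) and "tvec" (3), from world to camera coordinates, as OpenCV has them. Camera axes: x right, y down, z forward; pixel columns grow to the right and rows downward; lengths in m; the calibration is good to about 2 mm. The wrist camera is an equidistant fisheye: a pixel r from the principal point sees the ray r / f radians off the axis. A picture is of the moment at which its call begins.
- finish_job(): hands the job in; it is judged then, once.
Trained networks look in a picture, given as the dict that the camera call returned (one of the last four; its "shot" number tells which), for a name from the list of things; names that differ only in an ending like _2 or _b are one class to them, and where a whole thing is asked for, a point or a joint stands for the part that bears it (a point fixed in the world has none). Each returns a list of dicts, best first, with "p" (0 to 1); they miss things now and then, are a little off and sometimes report something else, mostly with a low value. They report only what shows in the picture. A call takes as long as a camera call. They do not tell look-alikes from the thing itself.
- finder.boxes_of(query, picture): "pixel" ([column, row] in pixels, amid what is visible of it).
- finder.trace(query, picture): "region" (420x560 bool, what is visible of it) and "pixel" ([column, row] in pixels, amid what is visible of it).
- finder.tip_of(query, picture): "pixel" ([column, row] in pixels: a listed point, or the origin of a listed thing).
The state is a dict: "t": time; "qpos": joint angles; "joint_velocities": joint speeds; "joint_torque": joint torques, N m; "tcp_pos": TCP position; "tcp_rot": TCP orientation; "force": force on the tool from outside, world axes, zero at the start; "ft_torque": the same for the moment, N m; "gripper_width": finger opening in m; "finger_force": force on a finger pad.
Only numpy, scipy, OpenCV 4.12 (cv2) and the standard library are available. Lean on these libraries where they do the work, as an engineer would, in place of code of your own. Each camera call takes 0.05 s, during which the arm holds its last target. There are 200 camera calls.

## Working session

There is one attempt and no reset: what is moved stays moved. The work goes in short steps, Python scripts to look and compute and a tool call to move; the robot and the scene stay as the last step left them, time stands still between calls to the robot, and variables do not carry over. Pictures are saved under pics/ and viewed, at most 14 in all, crops included, and the job is handed in when it is done.

Besides the shell and the picture viewer there is one more tool, called after "Emit:" as name(argument=value, ...) on one line, values as JSON. step_arm: Moves the arm, as the interface text tells. Its arguments: {"type":"object","properties":{"plan":{"type":"array","items":{"type":"object","properties":{"travel":{"type":"array","items":{"type":"number"}},"rotation":{"type":"array","items":{"type":"number"}},"claw":{"type":"number"}}}}},"required":["plan"]}

```bash
mkdir -p pics; cat > h.py <<'E'
import numpy as np, cv2
from bench import ctrl, vision, finish_job, finder
def cam(p):
    R=cv2.Rodrigues(np.array(p["rvec"],float))[0]; return R,np.array(p["tvec"],float).ravel(),p["img"].shape[0]/2/np.tan(np.radians(p["fov_y"])/2)
def ray(p,px,fish=False):
    R,t,f=cam(p); d=np.array([px[0]-p["cx"],px[1]-p["cy"]])/f
    if fish:
        r=np.hypot(*d); v=np.array([*(d/r*np.sin(r) if r>0 else d),np.cos(r)])
    else: v=np.array([*d,1.])
    return -R.T@t, R.T@v
def at_z(p,px,z,fish=False):
    o,v=ray(p,px,fish); return o+v*(z-o[2])/v[2]
def cloud(p,fish=False):
    R,t,f=cam(p); h,w=p["depth"].shape
    u,v=np.meshgrid(np.arange(w),np.arange(h)); x=(u-p["cx"])/f;y=(v-p["cy"])/f
    if fish:
        r=np.hypot(x,y)+1e-9; k=np.tan(r)/r; x=x*k;y=y*k
    P=np.stack([x,y,np.ones_like(x)],-1)*p["depth"][...,None]
    return (P-t)@R
def save(p,n): cv2.imwrite(f"pics/{n}.png",p["img"][...,::-1])
E
python3 - <<'E'
from h import *
np.set_printoptions(precision=4,suppress=True)
s=ctrl.sense(); print(ctrl.pinch_z,s["tcp_pos"],s["tcp_rot"],s["gripper_width"])
names="lid_ball_grip lid_button_grip lid_strap_grip jar_belly jar_tall jar_wide bat_top bowl trailer stamp_a".split()
for c in ["top","scene"]:
    p=vision.grab_frame(c); save(p,c+"0"); C=cloud(p); o,_=ray(p,(0,0)); print(c,"cam at",o)
    for n in names:
        for d in finder.tip_of(n,p)[:3]:
            u,v=np.round(d["pixel"]).astype(int); 
            print(n,round(d["p"],2),(u,v),C[min(max(v,0),419),min(max(u,0),559)])
E
```

```text
0.0539 [ 0.1799 -0.493   0.303 ] [[ 0.9394  0.3427 -0.0005]
 [ 0.3427 -0.9394  0.0016]
 [ 0.0001 -0.0016 -1.    ]] 0.0854051944240678
top cam at [ 0.3518 -0.1466  1.6777]
lid_ball_grip 0.9 (np.int64(152), np.int64(236)) [0.4079 0.2626 0.1764]
lid_button_grip 0.76 (np.int64(432), np.int64(220)) [ 0.4988 -0.7042  0.0506]
lid_button_grip 0.65 (np.int64(317), np.int64(180)) [ 0.6197 -0.2811  0.1233]
lid_strap_grip 0.96 (np.int64(124), np.int64(191)) [0.5575 0.3722 0.1533]
jar_belly 0.68 (np.int64(136), np.int64(200)) [0.5324 0.3413 0.1167]
jar_tall 0.81 (np.int64(163), np.int64(236)) [0.4103 0.2352 0.1415]
jar_tall 0.63 (np.int64(156), np.int64(234)) [0.4148 0.2495 0.1776]
jar_wide 0.58 (np.int64(312), np.int64(182)) [ 0.6167 -0.266   0.096 ]
bat_top 0.84 (np.int64(305), np.int64(225)) [ 0.4704 -0.25    0.0109]
bowl 0.71 (np.int64(155), np.int64(236)) [0.4082 0.2528 0.1763]
bowl 0.68 (np.int64(357), np.int64(222)) [ 0.4866 -0.4402  0.0154]
trailer 0.43 (np.int64(357), np.int64(176)) [ 0.6513 -0.4325  0.0505]
stamp_a 0.43 (np.int64(273), np.int64(250)) [ 0.3751 -0.1356  0.0559]
stamp_a 0.38 (np.int64(156), np.int64(238)) [0.4018 0.25   0.173 ]
scene cam at [-0.2948 -1.1814  1.1914]
lid_button_grip 0.56 (np.int64(329), np.int64(212)) [-0.2948 -1.1814  1.1914]
lid_button_grip 0.55 (np.int64(394), np.int64(330)) [ 0.4796 -0.7086  0.0465]
lid_strap_grip 0.54 (np.int64(202), np.int64(131)) [0.5458 0.3659 0.1554]
jar_belly 0.78 (np.int64(208), np.int64(165)) [0.5313 0.3232 0.0206]
jar_wide 0.72 (np.int64(325), np.int64(237)) [ 0.5861 -0.3158  0.0487]
bat_top 0.95 (np.int64(280), np.int64(254)) [ 0.4448 -0.2524  0.0091]
bowl 0.6 (np.int64(330), np.int64(283)) [ 0.4879 -0.4478  0.0057]
trailer 0.73 (np.int64(368), np.int64(258)) [ 0.6488 -0.4549  0.0192]
trailer 0.57 (np.int64(325), np.int64(286)) [ 0.4684 -0.4461  0.0042]
```

View pics/top0.png

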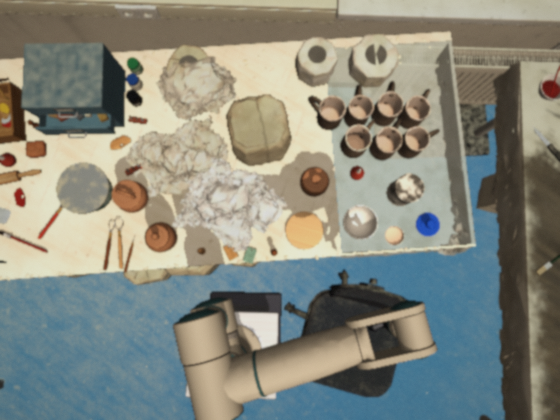

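View pics/scene0.png

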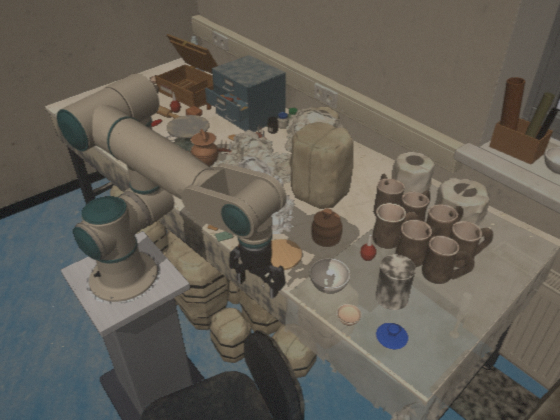

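Top view: ball lid on the tall jar at (158,236), strap lid on the belly jar at (129,196), button lid on the wide jar at (315,181), bat at (305,229), bowl at (360,222), blue look-alike at (428,223). The scene view agrees. Next I fit the lid centres from depth.

```bash
cat >> h.py <<'E'
def fit(xy,r):
    from scipy.optimize import least_squares
    h=cv2.convexHull(xy.astype(np.float32)).reshape(-1,2)
    h=xy
    return None
def blob(p,c,zlo,zhi,rad,fish=False):
    C=cloud(p,fish).reshape(-1,3); ok=(p["depth"].ravel()>0)&(np.hypot(C[:,0]-c[0],C[:,1]-c[1])<rad)&(C[:,2]>zlo)&(C[:,2]<zhi)
    Q=C[ok]; 
    if len(Q)<5: return None,Q
    (x,y),r=cv2.minEnclosingCircle(Q[:,:2].astype(np.float32)); return (np.round([x,y,r],4),np.round(Q.mean(0),4),len(Q)),Q
E
python3 - <<'E'
from h import *
np.set_printoptions(precision=4,suppress=True)
for cn in ["top","scene"]:
    p=vision.grab_frame(cn); print(cn)
    for n,c,zp,k in [("ball",(.41,.252),.141,.177),("button",(.617,-.272),.09,.122),("strap",(.55,.355),.122,.155)]:
        print(n,"plate",blob(p,c,zp-.006,zp+.006,.07)[0],"knob",blob(p,c,zp+.012,k+.012,.05)[0])
        if n=="strap":
            Q=blob(p,c,zp+.014,k+.012,.06)[1]; print(np.linalg.svd(Q[:,:2]-Q[:,:2].mean(0))[2][0])
    print("bat",blob(p,(.455,-.25),.006,.018,.085)[0])
    if cn=="top":
        C=cloud(p).reshape(-1,3)
        g=np.zeros((10,30),int)
        for x,y,z in C[(C[:,0]>.3)&(C[:,0]<.8)&(C[:,1]>-.75)&(C[:,1]<.75)]:
            i,j=int((x-.3)/.05),int((.75-y)/.05); g[i,j]=max(g[i,j],int(z*1000))
        print("cols y=.725..-.725 step -.05, rows x=.325..")
        for r in g[::-1]: print(" ".join("%3d"%v for v in r))
E
```

```text
top
ball plate (array([0.4101, 0.2564, 0.0391]), array([0.4101, 0.255 , 0.141 ]), 344) knob (array([0.41  , 0.2566, 0.0125]), array([0.4097, 0.2549, 0.1726]), 49)
button plate (array([ 0.6279, -0.2774,  0.046 ]), array([ 0.6261, -0.2757,  0.09  ]), 388) knob (array([ 0.6268, -0.2764,  0.016 ]), array([ 0.6266, -0.2766,  0.1212]), 68)
strap plate (array([0.5544, 0.3752, 0.0517]), array([0.5533, 0.3733, 0.1221]), 550) knob (array([0.5516, 0.3705, 0.0305]), array([0.5514, 0.3689, 0.1502]), 72)
[-0.3261 -0.9453]
bat (array([ 0.4545, -0.2498,  0.0842]), array([ 0.4533, -0.2476,  0.0119]), 1020)
cols y=.725..-.725 step -.05, rows x=.325..
 39 162 162 192 165 163 161  25 104  97 117 116  27  25 270 272 270 273 268   8   9   9 136 126 140 132 143  28 144  10
 46   8   9 114 114  14  25  96 114 128 138 117 112  90 262 272 269 269 266   9   9  12 139 137 137 139 136 141 139   9
 38   9  10 104 105 101  58  94 113 130 140 123 112  90 141 263 265 250   9  95  98  98  10 103  51   9 135 137   9  11
 39  12 107 107 108 112  25 121  24  96  96 102 100 160 157 131 113  24  11  97 128  97  12  51  42
[... 506 characters left out ...]
12  10  10  10  23  20  18 118 174 146  12  64  10  19  21  15 1677  13  19  23   9   8   8   8   6  11   7   4   5
 10  10   8  10  10  25  20  16   8  11  11  11  11   9  14  13  12   7   6   5   2   0   0   0   0   0   0   0   0   0
scene
ball plate None knob None
button plate (array([ 0.6224, -0.2831,  0.0462]), array([ 0.6185, -0.288 ,  0.0884]), 291) knob (array([ 0.6245, -0.2811,  0.0194]), array([ 0.6207, -0.2844,  0.1172]), 69)
strap plate (array([0.5477, 0.3693, 0.054 ]), array([0.5474, 0.3651, 0.12  ]), 208) knob (array([0.5474, 0.3685, 0.0347]), array([0.547 , 0.3617, 0.1463]), 32)
[-0.3055 -0.9522]
bat (array([ 0.4578, -0.2539,  0.0728]), array([ 0.4607, -0.2609,  0.0107]), 701)
```

Emit:
step_arm(plan=[{"travel":[40,-4,0],"claw":1},{"travel":[100,-10,0],"claw":1},{"travel":[160,-16,0],"claw":1},{"travel":[220,-22,5],"claw":1},{"travel":[280,-28,10],"claw":1},{"travel":[340,-34,20],"claw":1},{"travel":[400,-40,30],"claw":1},{"travel":[445,-45,40],"claw":1},{"travel":[480,-50,40],"claw":1},{"travel":[494,-50,40],"claw":1},{"travel":[494,-50,40],"claw":1}])

```text
$.plan[0]: bad value
```

```bash
cat > look.py <<'E'
import sys
from h import *
np.set_printoptions(precision=4,suppress=True)
def look(name,z,file,cen=None,rad=.05,zl=None,zh=None):
    s=ctrl.sense(); p=vision.grab_frame("wrist"); save(p,file)
    print("tcp",s["tcp_pos"],"w",s["gripper_width"],"F",s["force"]); print(s["tcp_rot"])
    for d in finder.tip_of(name,p)[:2]: print(name,d["p"],d["pixel"],at_z(p,d["pixel"],z,True))
    if cen: print("fit",blob(p,cen,zl,zh,rad,True)[0])
    return s,p
E
python3 - <<'E'
from look import *
s,p=look("lid_button_grip",.114,"w1",(.627,-.277),.055,.084,.096)
print(blob(p,(.627,-.277),.115,.13,.03,True)[0])
E
```

```text
tcp [ 0.18   -0.4932  0.3039] w 0.08540544658745425 F [-0.4332  0.3563  0.5607]
[[ 0.9394  0.3427  0.    ]
 [ 0.3427 -0.9394 -0.0001]
 [ 0.      0.0001 -1.    ]]
lid_button_grip 0.68 [520.2, 27.4] [ 0.429  -0.6467  0.114 ]
fit None
None
```

Emit:
step_arm(plan=[{"travel":[40,-4,0],"rotation":[0,0,0],"claw":1.0},{"travel":[100,-10,0],"rotation":[0,0,0],"claw":1.0},{"travel":[160,-16,0],"rotation":[0,0,0],"claw":1.0},{"travel":[220,-22,5],"rotation":[0,0,0],"claw":1.0},{"travel":[280,-28,10],"rotation":[0,0,0],"claw":1.0},{"travel":[340,-34,20],"rotation":[0,0,0],"claw":1.0},{"travel":[400,-40,30],"rotation":[0,0,0],"claw":1.0},{"travel":[445,-45,40],"rotation":[0,0,0],"claw":1.0},{"travel":[480,-50,40],"rotation":[0,0,0],"claw":1.0},{"travel":[494,-50,40],"rotation":[0,0,0],"claw":1.0},{"travel":[494,-50,40],"rotation":[0,0,0],"claw":1.0}])

```text
t: 2.68
tcp_pos: [0.6275, -0.2763, 0.2632]
tcp_rot: [[0.939, 0.344, -0.001], [0.344, -0.939, 0.0], [-0.001, -0.0, -1.0]]
force: [0.1, -0.4, 0.5]
gripper_width: 0.0852
finger_force: 0.0
```

```bash
python3 - <<'E'
from look import *
s,p=look("lid_button_grip",.114,"w1",(.627,-.277),.055,.084,.096)
print(blob(p,(.627,-.277),.115,.13,.03,True)[0])
E
```

```text
tcp [ 0.6275 -0.2763  0.2632] w 0.0852119393906882 F [ 0.1049 -0.4393  0.4599]
[[ 0.939   0.344  -0.0007]
 [ 0.344  -0.939   0.0002]
 [-0.0006 -0.0005 -1.    ]]
lid_button_grip 0.59 [281.8, 224.8] [ 0.6256 -0.277   0.114 ]
fit (array([ 0.6265, -0.2781,  0.046 ]), array([ 0.6312, -0.2764,  0.0902]), 7892)
(array([ 0.6261, -0.2775,  0.0166]), array([ 0.6276, -0.277 ,  0.1215]), 1634)
```

View pics/w1.png

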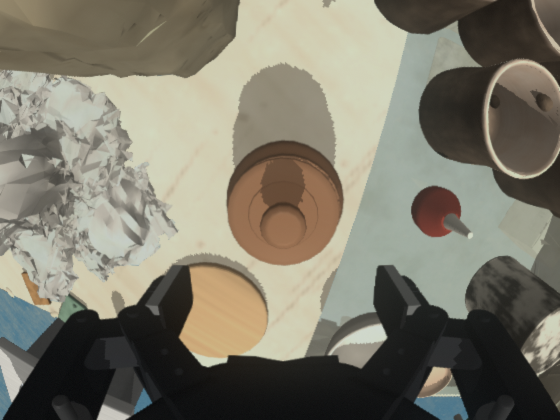

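The wrist view shows the button lid at (284,210), centred between the fingers. Its fit agrees with the top view to about 1 mm.

Emit:
step_arm(plan=[{"travel":[-1.5,1,30],"rotation":[0,0,0],"claw":1.0},{"travel":[-1.5,1,60],"rotation":[0,0,0],"claw":1.0},{"travel":[-1.5,1,85],"rotation":[0,0,0],"claw":1.0},{"travel":[-1.5,1,95],"rotation":[0,0,0],"claw":1.0},{"travel":[-1.5,1,95],"rotation":[0,0,0],"claw":0.3},{"travel":[-1.5,1,95],"rotation":[0,0,0],"claw":0.0},{"travel":[-1.5,1,95],"rotation":[0,0,0],"claw":0.0},{"travel":[-1.5,1,95],"rotation":[0,0,0],"claw":0.0},{"travel":[-1.5,1,95],"rotation":[0,0,0],"claw":0.0},{"travel":[-1.5,1,95],"rotation":[0,0,0],"claw":0.0}])

```text
t: 4.03
tcp_pos: [0.6263, -0.2786, 0.1708]
tcp_rot: [[0.939, 0.343, 0.003], [0.343, -0.939, -0.001], [0.002, 0.002, -1.0]]
force: [-0.5, -0.4, 6.1]
gripper_width: 0.03
finger_force: 59.1
```

Emit:
step_arm(plan=[{"travel":[0,0,-10],"rotation":[0,0,0],"claw":0.0},{"travel":[0,0,-30],"rotation":[0,0,0],"claw":0.0},{"travel":[0,0,-60],"rotation":[0,0,0],"claw":0.0},{"travel":[-15,-8,-70],"rotation":[0,0,0],"claw":0.0},{"travel":[-45,-25,-70],"rotation":[0,0,0],"claw":0.0},{"travel":[-80,-45,-60],"rotation":[0,0,0],"claw":0.0},{"travel":[-115,-65,-40],"rotation":[0,0,0],"claw":0.0},{"travel":[-140,-80,-20],"rotation":[0,0,0],"claw":0.0},{"travel":[-151,-85,5],"rotation":[0,0,0],"claw":0.0},{"travel":[-151,-85,30],"rotation":[0,0,0],"claw":0.0},{"travel":[-151,-85,45],"rotation":[0,0,0],"claw":0.0},{"travel":[-151,-85,45],"rotation":[0,0,0],"claw":0.0}])

```text
t: 5.52
tcp_pos: [0.4548, -0.2502, 0.1236]
tcp_rot: [[0.939, 0.343, -0.001], [0.343, -0.939, 0.001], [-0.001, -0.001, -1.0]]
force: [0.1, 0.8, -1.1]
gripper_width: 0.0299
finger_force: 59.7
```

```bash
python3 - <<'E'
from look import *
s,p=look("bat_top",.012,"w2")
print(s["force"],s["finger_force"],s["gripper_width"])
E
```

```text
tcp [ 0.4548 -0.2502  0.1236] w 0.029949220666703903 F [ 0.1444  0.7683 -1.0683]
[[ 0.9394  0.3428 -0.0012]
 [ 0.3429 -0.9394  0.0007]
 [-0.0009 -0.001  -1.    ]]
[ 0.1444  0.7683 -1.0683] 59.678812958300114 0.029949220666703903
```

View pics/w2.png

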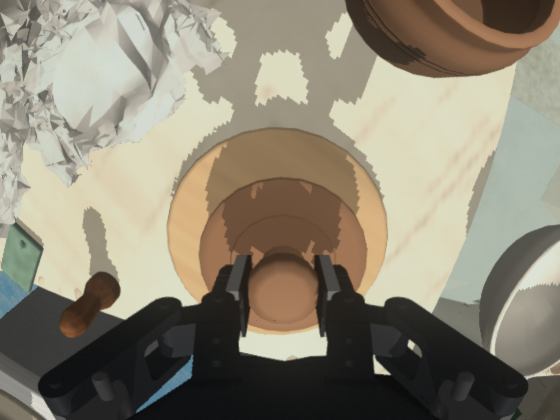

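The lid is held level above the bat (centre about (278,235)), and the dark stamp is clear at (90,305). I lower it now.

Emit:
step_arm(plan=[{"travel":[0,0,5],"rotation":[0,0,0],"claw":0.0},{"travel":[0,0,9],"rotation":[0,0,0],"claw":0.0},{"travel":[0,0,12],"rotation":[0,0,0],"claw":0.0},{"travel":[0,0,14],"rotation":[0,0,0],"claw":0.0},{"travel":[0,0,14],"rotation":[0,0,0],"claw":0.0}])

```text
t: 6.25
tcp_pos: [0.4549, -0.2503, 0.1099]
tcp_rot: [[0.939, 0.343, 0.0], [0.343, -0.939, -0.0], [0.0, 0.0, -1.0]]
force: [0.4, 0.8, -2.3]
gripper_width: 0.0304
finger_force: 59.7
```

Emit:
step_arm(plan=[{"travel":[0,0,1],"rotation":[0,0,0],"claw":0.0},{"travel":[0,0,2],"rotation":[0,0,0],"claw":0.0},{"travel":[0,0,2],"rotation":[0,0,0],"claw":0.0}])

```text
t: 6.62
tcp_pos: [0.4551, -0.2504, 0.1097]
tcp_rot: [[0.939, 0.343, 0.0], [0.343, -0.939, -0.0], [0.0, 0.001, -1.0]]
force: [-6.3, 4.0, 12.0]
gripper_width: 0.0303
finger_force: 60.9
```

Emit:
step_arm(plan=[{"travel":[0,0,0],"rotation":[0,0,0],"claw":0.5},{"travel":[0,0,0],"rotation":[0,0,0],"claw":1.0},{"travel":[0,0,0],"rotation":[0,0,0],"claw":1.0},{"travel":[0,0,-10],"rotation":[0,0,0],"claw":1.0},{"travel":[0,0,-40],"rotation":[0,0,0],"claw":1.0},{"travel":[0,0,-90],"rotation":[0,0,0],"claw":1.0},{"travel":[0,0,-145],"rotation":[0,0,0],"claw":1.0},{"travel":[0,0,-185],"rotation":[0,0,0],"claw":1.0},{"travel":[0,0,-205],"rotation":[0,0,0],"claw":1.0},{"travel":[0,0,-205],"rotation":[0,0,0],"claw":1.0}])

```text
t: 7.88
tcp_pos: [0.4551, -0.2505, 0.3152]
tcp_rot: [[0.939, 0.343, 0.004], [0.343, -0.939, -0.002], [0.003, 0.004, -1.0]]
force: [-0.3, 0.6, -0.6]
gripper_width: 0.0853
finger_force: 0.0
```

Emit:
step_arm(plan=[{"travel":[15,-27,0],"rotation":[0,0,-0.1],"claw":1.0},{"travel":[43,-78,0],"rotation":[0,0,-0.2],"claw":1.0},{"travel":[72,-131,0],"rotation":[0,0,-0.3],"claw":1.0},{"travel":[101,-184,0],"rotation":[0,0,-0.4],"claw":1.0},{"travel":[130,-237,0],"rotation":[0,0,-0.5],"claw":1.0},{"travel":[159,-290,0],"rotation":[0,0,-0.6],"claw":1.0},{"travel":[188,-343,0],"rotation":[0,0,-0.7],"claw":1.0},{"travel":[217,-396,0],"rotation":[0,0,-0.8],"claw":1.0},{"travel":[250,-450,10],"rotation":[0,0,-0.89],"claw":1.0},{"travel":[280,-505,20],"rotation":[0,0,-0.89],"claw":1.0},{"travel":[304,-551,30],"rotation":[0,0,-0.89],"claw":1.0},{"travel":[304,-551,30],"rotation":[0,0,-0.89],"claw":1.0}])

```text
t: 9.38
tcp_pos: [0.5503, 0.3746, 0.2774]
tcp_rot: [[0.321, 0.947, -0.007], [0.947, -0.321, -0.004], [-0.005, -0.005, -1.0]]
force: [-1.0, -0.9, -0.1]
gripper_width: 0.0851
finger_force: 0.0
```

```bash
python3 - <<'E'
from look import *
s,p=look("lid_strap_grip",.146,"w3",(.552,.372),.06,.116,.128)
a,Q=blob(p,(.552,.372),.134,.165,.05,True); print(a,np.linalg.svd(Q[:,:2]-Q[:,:2].mean(0),full_matrices=False)[2][0])
print("ball",blob(p,(.41,.255),.135,.147,.055,True)[0],blob(p,(.41,.255),.165,.185,.03,True)[0])
E
```

```text
tcp [0.5503 0.3746 0.2774] w 0.08513965373312389 F [-1.0098 -0.8535 -0.1047]
[[ 0.3208  0.9471 -0.0067]
 [ 0.9471 -0.3208 -0.0035]
 [-0.0055 -0.0052 -1.    ]]
lid_strap_grip 0.83 [287.3, 227.4] [0.5537 0.3747 0.146 ]
fit (array([0.5528, 0.3754, 0.0511]), array([0.554 , 0.3794, 0.1225]), 11986)
(array([0.5528, 0.3754, 0.0353]), array([0.5547, 0.3816, 0.1507]), 1858) [-0.3251 -0.9457]
ball (array([0.4413, 0.276 , 0.0094]), array([0.4418, 0.2759, 0.1377]), 90) None
```

View pics/w3.png

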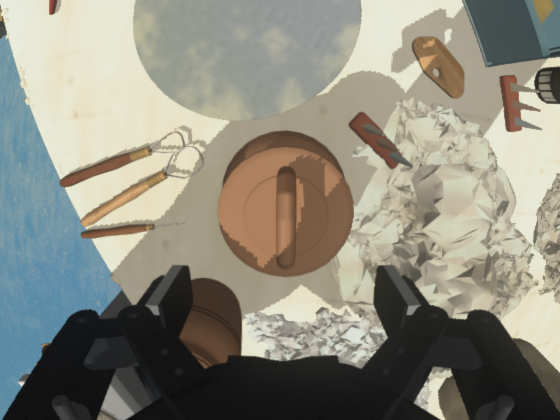

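The strap lid is at (286,212) with its strap vertical in the image, so the fingers will close across it.

Emit:
step_arm(plan=[{"travel":[1.5,2,25],"rotation":[0,0,0],"claw":1.0},{"travel":[1.5,2,50],"rotation":[0,0,0],"claw":1.0},{"travel":[1.5,2,68],"rotation":[0,0,0],"claw":1.0},{"travel":[1.5,2,75],"rotation":[0,0,0],"claw":1.0},{"travel":[1.5,2,75],"rotation":[0,0,0],"claw":0.4},{"travel":[1.5,2,75],"rotation":[0,0,0],"claw":0.2},{"travel":[1.5,2,75],"rotation":[0,0,0],"claw":0.1},{"travel":[1.5,2,75],"rotation":[0,0,0],"claw":0.0},{"travel":[1.5,2,75],"rotation":[0,0,0],"claw":0.0},{"travel":[1.5,2,75],"rotation":[0,0,0],"claw":0.0}])

```text
t: 10.72
tcp_pos: [0.554, 0.3724, 0.2084]
tcp_rot: [[0.325, 0.946, 0.001], [0.946, -0.325, 0.0], [0.001, 0.001, -1.0]]
force: [-0.6, 0.3, 2.9]
gripper_width: 0.0113
finger_force: 58.6
```

Emit:
step_arm(plan=[{"travel":[0,0,0],"rotation":[0,0,0],"claw":0.3},{"travel":[0,0,0],"rotation":[0,0,0],"claw":0.5},{"travel":[2.5,-1,4],"rotation":[0,0,0],"claw":0.5},{"travel":[2.5,-1,6],"rotation":[0,0,0],"claw":0.5},{"travel":[2.5,-1,6],"rotation":[0,0,0],"claw":0.3},{"travel":[2.5,-1,6],"rotation":[0,0,0],"claw":0.15},{"travel":[2.5,-1,6],"rotation":[0,0,0],"claw":0.0},{"travel":[2.5,-1,6],"rotation":[0,0,0],"claw":0.0},{"travel":[2.5,-1,6],"rotation":[0,0,0],"claw":0.0},{"travel":[2.5,-1,6],"rotation":[0,0,0],"claw":0.0}])

```text
t: 11.98
tcp_pos: [0.5539, 0.375, 0.202]
tcp_rot: [[0.325, 0.946, 0.0], [0.946, -0.325, 0.0], [0.0, 0.0, -1.0]]
force: [0.8, 0.4, 0.8]
gripper_width: 0.0113
finger_force: 58.6
```

Emit:
step_arm(plan=[{"travel":[0,0,-5],"rotation":[0,0,0],"claw":0.0},{"travel":[0,0,-15],"rotation":[0,0,0],"claw":0.0},{"travel":[0,0,-35],"rotation":[0,0,0],"claw":0.0},{"travel":[0,0,-65],"rotation":[0,0,0],"claw":0.0},{"travel":[0,0,-95],"rotation":[0,0,0],"claw":0.0},{"travel":[-15,0,-115],"rotation":[0,0,0],"claw":0.0},{"travel":[-45,2,-125],"rotation":[0,0,0],"claw":0.0},{"travel":[-90,3,-125],"rotation":[0,0,0],"claw":0.0},{"travel":[-140,5,-125],"rotation":[0,0,0],"claw":0.0},{"travel":[-190,7,-125],"rotation":[0,0,0],"claw":0.0},{"travel":[-240,8,-125],"rotation":[0,0,0],"claw":0.0},{"travel":[-288,10,-125],"rotation":[0,0,0],"claw":0.0}])

```text
t: 13.48
tcp_pos: [0.4689, 0.0979, 0.3288]
tcp_rot: [[0.325, 0.946, 0.003], [0.946, -0.325, 0.0], [0.001, 0.002, -1.0]]
force: [-0.4, -0.3, -1.2]
gripper_width: 0.0113
finger_force: 58.6
```

Emit:
step_arm(plan=[{"travel":[-46,16,0],"rotation":[0,0,0],"claw":0.0},{"travel":[-92,32,0],"rotation":[0,0,0],"claw":0.0},{"travel":[-138,48,0],"rotation":[0,0,0],"claw":0.0},{"travel":[-184,64,0],"rotation":[0,0,0],"claw":0.0},{"travel":[-215,74,0],"rotation":[0,0,0],"claw":0.0},{"travel":[-236,81,0],"rotation":[0,0,0],"claw":0.0},{"travel":[-236,81,0],"rotation":[0,0,0],"claw":0.0}])

```text
t: 14.35
tcp_pos: [0.4695, -0.1512, 0.3283]
tcp_rot: [[0.327, 0.945, 0.002], [0.945, -0.327, -0.001], [-0.0, 0.002, -1.0]]
force: [-1.3, -0.4, -1.8]
gripper_width: 0.0111
finger_force: 58.7
```

```bash
python3 - <<'E'
from look import *
s,p=look("jar_wide",0,"w4",(.627,-.277),.06,.077,.092)
R=s["tcp_rot"]
for n,c,zl,zh,r in [("wide",(.627,-.277),.077,.092,.06),("belly",(.553,.375),.098,.112,.05),("ball",(.41,.255),.135,.147,.055)]:
    t=vision.grab_frame("top"); print(n,"top",blob(t,c,zl,zh,r)[0]); 
save(t,"t4")
E
```

```text
tcp [ 0.4695 -0.1512  0.3283] w 0.011113629587233652 F [-1.2583 -0.3917 -1.8211]
[[ 0.3272  0.945   0.0016]
 [ 0.945  -0.3272 -0.0008]
 [-0.0002  0.0018 -1.    ]]
jar_wide 0.78 [420.4, 227.3] [ 0.6288 -0.2796  0.    ]
fit (array([ 0.6278, -0.2778,  0.0454]), array([ 0.626 , -0.2754,  0.083 ]), 1444)
wide top (array([ 0.6291, -0.2778,  0.0457]), array([ 0.6294, -0.2768,  0.0835]), 146)
belly top (array([0.553 , 0.3761, 0.0335]), array([0.5525, 0.3769, 0.104 ]), 120)
ball top (array([0.4102, 0.2565, 0.0389]), array([0.41  , 0.2552, 0.1409]), 334)
```

View pics/w4.png

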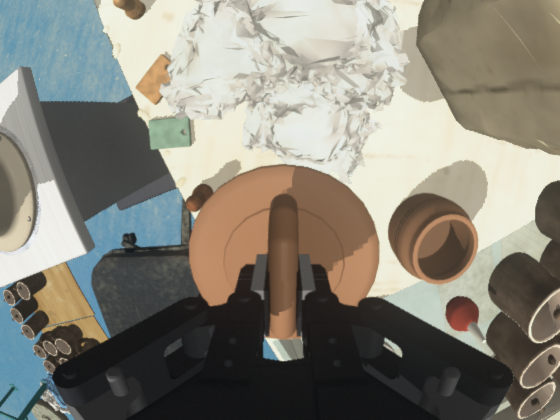

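The wide jar is open and in place at (440,245), and the strap lid is held level.

Emit:
step_arm(plan=[{"travel":[-10,28,0],"rotation":[0,0,0],"claw":0.0},{"travel":[-24,68,0],"rotation":[0,0,0],"claw":0.0},{"travel":[-38,108,5],"rotation":[0,0,0],"claw":0.0},{"travel":[-52,146,20],"rotation":[0,0,0],"claw":0.0},{"travel":[-63,176,45],"rotation":[0,0,0],"claw":0.0},{"travel":[-68,191,70],"rotation":[0,0,0],"claw":0.0},{"travel":[-68,191,95],"rotation":[0,0,0],"claw":0.0},{"travel":[-68,191,115],"rotation":[0,0,0],"claw":0.0},{"travel":[-68,191,120],"rotation":[0,0,0],"claw":0.0},{"travel":[-68,191,120],"rotation":[0,0,0],"claw":0.0},{"travel":[-68,191,120],"rotation":[0,0,0],"claw":0.0}])

```text
t: 15.98
tcp_pos: [0.6285, -0.2766, 0.2086]
tcp_rot: [[0.325, 0.946, 0.002], [0.946, -0.325, -0.001], [-0.0, 0.003, -1.0]]
force: [-0.1, -0.8, -1.9]
gripper_width: 0.011
finger_force: 58.9
```

```bash
cat >> look.py <<'E'
def held(p,s,r,zc):
    "plate circle of known radius around TCP xy, plate top at height zc"
    from scipy.optimize import least_squares
    c=s["tcp_pos"][:2]; Q=blob(p,c,zc-.008,zc+.005,r+.008,True)[1][:,:2]
    h=Q-c; a=np.arctan2(h[:,1],h[:,0]); d=np.hypot(*h.T); E=[]
    for k in np.linspace(-np.pi,np.pi,73)[:-1]:
        m=(a>=k)&(a<k+np.pi/36)
        if m.sum()>3 and d[m].max()>r-.008: E.append(Q[m][d[m].argmax()])
    E=np.array(E); q=least_squares(lambda v:np.hypot(*(E-v[:2]).T)-r,c,loss="soft_l1",f_scale=.001)
    print("held centre",q.x,"offset from tcp",q.x-c,"n",len(E),"rms",np.sqrt(np.mean(q.fun**2)))
    return q.x
E
python3 - <<'E'
from look import *
s,p=look("jar_wide",0,"w5")
held(p,s,.051,s["tcp_pos"][2]-.080)
E
```

```text
tcp [ 0.6285 -0.2766  0.2086] w 0.011036499143010189 F [-0.1087 -0.846  -1.87  ]
[[ 0.3249  0.9458  0.0023]
 [ 0.9458 -0.3249 -0.0013]
 [-0.0004  0.0025 -1.    ]]
held centre [ 0.63   -0.2772] offset from tcp [ 0.0015 -0.0006] n 55 rms 0.0006940300797435074
```

Emit:
step_arm(plan=[{"travel":[-1,-1.2,8],"rotation":[0,0,0],"claw":0.0},{"travel":[-1,-1.2,16],"rotation":[0,0,0],"claw":0.0},{"travel":[-1,-1.2,23],"rotation":[0,0,0],"claw":0.0},{"travel":[-1,-1.2,28],"rotation":[0,0,0],"claw":0.0},{"travel":[-1,-1.2,33],"rotation":[0,0,0],"claw":0.0},{"travel":[-1,-1.2,36],"rotation":[0,0,0],"claw":0.0},{"travel":[-1,-1.2,36],"rotation":[0,0,0],"claw":0.0}])

```text
t: 16.95
tcp_pos: [0.6267, -0.2771, 0.1709]
tcp_rot: [[0.325, 0.946, 0.0], [0.946, -0.325, -0.0], [-0.0, 0.0, -1.0]]
force: [1.0, 0.2, -1.1]
gripper_width: 0.0117
finger_force: 59.0
```

Emit:
step_arm(plan=[{"travel":[0,0,1],"rotation":[0,0,0],"claw":0.0},{"travel":[0,0,2],"rotation":[0,0,0],"claw":0.0},{"travel":[0,0,2],"rotation":[0,0,0],"claw":0.0}])

```text
t: 17.32
tcp_pos: [0.627, -0.2773, 0.1699]
tcp_rot: [[0.325, 0.946, 0.002], [0.946, -0.325, -0.001], [-0.0, 0.002, -1.0]]
force: [0.8, -0.4, 3.6]
gripper_width: 0.0114
finger_force: 59.5
```

Emit:
step_arm(plan=[{"travel":[0,0,0],"rotation":[0,0,0],"claw":0.4},{"travel":[0,0,0],"rotation":[0,0,0],"claw":0.8},{"travel":[0,0,0],"rotation":[0,0,0],"claw":1.0},{"travel":[0,0,-15],"rotation":[0,0,0],"claw":1.0},{"travel":[0,0,-50],"rotation":[0,0,0],"claw":1.0},{"travel":[0,0,-95],"rotation":[0,0,0],"claw":1.0},{"travel":[0,0,-130],"rotation":[0,0,0],"claw":1.0},{"travel":[0,0,-150],"rotation":[0,0,0],"claw":1.0},{"travel":[0,0,-150],"rotation":[0,0,0],"claw":1.0}])

```text
t: 18.45
tcp_pos: [0.627, -0.2772, 0.3224]
tcp_rot: [[0.325, 0.946, 0.005], [0.946, -0.325, -0.003], [-0.001, 0.005, -1.0]]
force: [-0.6, -0.4, -1.4]
gripper_width: 0.0856
finger_force: 0.0
```

```bash
python3 - <<'E'
from look import *
s,p=look("lid_strap_grip",.114,"w6",(.627,-.277),.065,.084,.1)
Q=blob(p,(.627,-.277),.080,.1,.049,True)[1]; A=np.c_[Q[:,:2],np.ones(len(Q))]; print("tilt",np.linalg.lstsq(A,Q[:,2],rcond=None)[0][:2], np.median(Q[:,2]))
E
```

```text
tcp [ 0.627  -0.2772  0.3224] w 0.08562634066046727 F [-0.6185 -0.3745 -1.353 ]
[[ 0.3249  0.9457  0.0049]
 [ 0.9457 -0.3249 -0.0025]
 [-0.0008  0.0055 -1.    ]]
lid_strap_grip 0.7 [285.3, 204.1] [ 0.6299 -0.282   0.114 ]
fit (array([ 0.6279, -0.2774,  0.0512]), array([ 0.6292, -0.2749,  0.0904]), 7291)
tilt [ 0.0031 -0.0016] 0.09059274568067305
```

Emit:
step_arm(plan=[{"travel":[20,-18,0],"rotation":[0,0,0],"claw":1.0},{"travel":[60,-53,0],"rotation":[0,0,0],"claw":1.0},{"travel":[105,-92,0],"rotation":[0,0,0],"claw":1.0},{"travel":[150,-131,0],"rotation":[0,0,0],"claw":1.0},{"travel":[195,-170,0],"rotation":[0,0,0],"claw":1.0},{"travel":[240,-209,0],"rotation":[0,0,0],"claw":1.0},{"travel":[285,-248,0],"rotation":[0,0,0],"claw":1.0},{"travel":[330,-288,0],"rotation":[0,0,0],"claw":1.0},{"travel":[375,-327,0],"rotation":[0,0,0],"claw":1.0},{"travel":[415,-362,0],"rotation":[0,0,0],"claw":1.0},{"travel":[434,-378,0],"rotation":[0,0,0],"claw":1.0},{"travel":[434,-378,0],"rotation":[0,0,0],"claw":1.0}])

```text
t: 20.05
tcp_pos: [0.4093, 0.2572, 0.3175]
tcp_rot: [[0.322, 0.947, -0.002], [0.947, -0.322, -0.001], [-0.002, -0.002, -1.0]]
force: [0.5, -0.1, 0.2]
gripper_width: 0.0853
finger_force: 0.0
```

```bash
python3 - <<'E'
from look import *
s,p=look("lid_ball_grip",.165,"w7",(.41,.256),.055,.135,.147)
print(blob(p,(.41,.256),.158,.185,.03,True)[0])
print("belly",blob(p,(.553,.376),.098,.112,.045,True)[0])
E
```

```text
tcp [0.4093 0.2572 0.3175] w 0.08531967778538382 F [ 0.4638 -0.1293  0.1874]
[[ 0.3222  0.9467 -0.0021]
 [ 0.9467 -0.3222 -0.0012]
 [-0.0018 -0.0016 -1.    ]]
lid_ball_grip 0.65 [281.1, 220.2] [0.4087 0.257  0.165 ]
fit (array([0.4089, 0.2575, 0.0395]), array([0.41  , 0.2607, 0.1412]), 6126)
(array([0.4091, 0.2573, 0.0129]), array([0.4097, 0.2597, 0.1733]), 960)
belly (array([0.5516, 0.3773, 0.0337]), array([0.5496, 0.3743, 0.1043]), 1524)
```

View pics/w6.png

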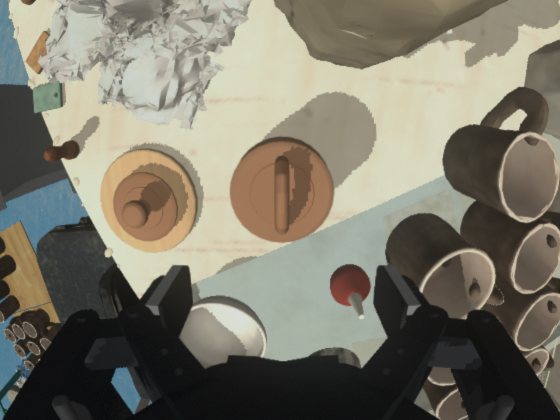

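View pics/w7.png

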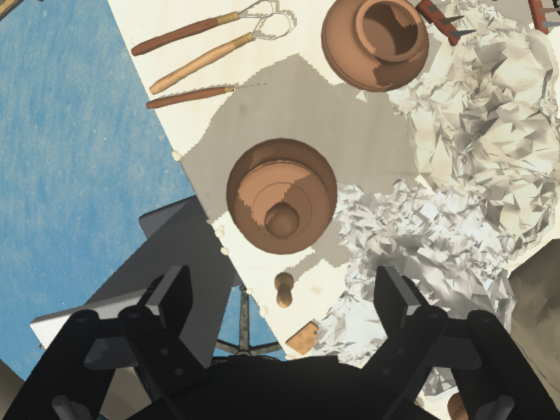

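The strap lid is seated level (plate top 90.5 mm, tilt about 0.2°). The ball lid is centred at (282,205) in the second view, with the belly jar's mouth open at (388,35).

Emit:
step_arm(plan=[{"travel":[0,0,30],"rotation":[0,0,0],"claw":1.0},{"travel":[0,0,65],"rotation":[0,0,0],"claw":1.0},{"travel":[0,0,88],"rotation":[0,0,0],"claw":1.0},{"travel":[0,0,98],"rotation":[0,0,0],"claw":1.0},{"travel":[0,0,98],"rotation":[0,0,0],"claw":0.5},{"travel":[0,0,98],"rotation":[0,0,0],"claw":0.3},{"travel":[0,0,98],"rotation":[0,0,0],"claw":0.0},{"travel":[0,0,98],"rotation":[0,0,0],"claw":0.0},{"travel":[0,0,98],"rotation":[0,0,0],"claw":0.0},{"travel":[0,0,98],"rotation":[0,0,0],"claw":0.0}])

```text
t: 21.4
tcp_pos: [0.4106, 0.2564, 0.222]
tcp_rot: [[0.325, 0.946, 0.002], [0.946, -0.325, 0.001], [0.001, 0.001, -1.0]]
force: [-1.3, 0.3, 7.2]
gripper_width: 0.0224
finger_force: 58.5
```

Emit:
step_arm(plan=[{"travel":[0,0,0],"rotation":[0,0,0],"claw":0.5},{"travel":[0,0,0],"rotation":[0,0,0],"claw":0.6},{"travel":[-1,-1,4],"rotation":[0,0,0],"claw":0.6},{"travel":[-1,-1,4],"rotation":[0,0,0],"claw":0.4},{"travel":[-1,-1,4],"rotation":[0,0,0],"claw":0.2},{"travel":[-1,-1,4],"rotation":[0,0,0],"claw":0.0},{"travel":[-1,-1,4],"rotation":[0,0,0],"claw":0.0},{"travel":[-1,-1,4],"rotation":[0,0,0],"claw":0.0},{"travel":[-1,-1,4],"rotation":[0,0,0],"claw":0.0}])

```text
t: 22.52
tcp_pos: [0.409, 0.2556, 0.2169]
tcp_rot: [[0.325, 0.946, -0.0], [0.946, -0.325, -0.0], [-0.0, 0.0, -1.0]]
force: [-0.9, 1.0, 0.1]
gripper_width: 0.0226
finger_force: 58.8
```

Emit:
step_arm(plan=[{"travel":[0,0,-5],"rotation":[0,0,0],"claw":0.0},{"travel":[0,0,-20],"rotation":[0,0,0],"claw":0.0},{"travel":[0,0,-45],"rotation":[0,0,0],"claw":0.0},{"travel":[10,6,-60],"rotation":[0,0,0],"claw":0.0},{"travel":[35,21,-65],"rotation":[0,0,0],"claw":0.0},{"travel":[70,42,-65],"rotation":[0,0,0],"claw":0.0},{"travel":[105,63,-60],"rotation":[0,0,0],"claw":0.0},{"travel":[138,83,-45],"rotation":[0,0,0],"claw":0.0},{"travel":[156,94,-28],"rotation":[0,0,0],"claw":0.0},{"travel":[161,96.5,-12],"rotation":[0,0,0],"claw":0.0},{"travel":[161,96.5,-10],"rotation":[0,0,0],"claw":0.0},{"travel":[161,96.5,-10],"rotation":[0,0,0],"claw":0.0}])

```text
t: 24.02
tcp_pos: [0.5523, 0.3761, 0.2279]
tcp_rot: [[0.325, 0.946, 0.001], [0.946, -0.325, 0.0], [0.001, 0.001, -1.0]]
force: [-0.0, 0.6, -0.9]
gripper_width: 0.0224
finger_force: 58.9
```

```bash
python3 - <<'E'
from look import *
s,p=look("jar_belly",0,"w8")
held(p,s,.039,s["tcp_pos"][2]-.076)
E
```

```text
tcp [0.5523 0.3761 0.2279] w 0.022399555346393343 F [-0.0006  0.6155 -0.8595]
[[ 0.3251  0.9457  0.0007]
 [ 0.9457 -0.3251  0.0003]
 [ 0.0005  0.0006 -1.    ]]
jar_belly 0.91 [284.0, 193.5] [0.555 0.377 0.   ]
held centre [0.5535 0.3774] offset from tcp [0.0013 0.0013] n 58 rms 0.0004641558890168523
```

View pics/w8.png

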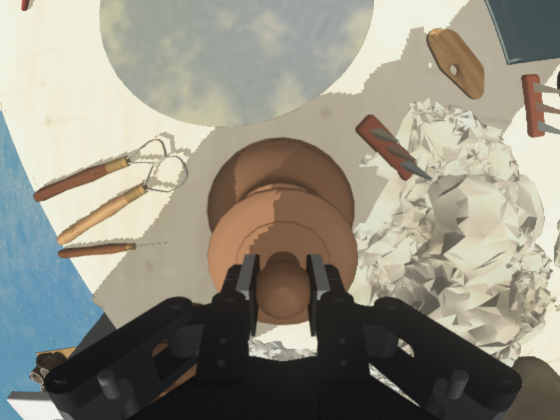

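The ball lid is held level over the belly jar, about 1 mm off its axis.

Emit:
step_arm(plan=[{"travel":[-1,-0.7,8],"rotation":[0,0,0],"claw":0.0},{"travel":[-1,-0.7,17],"rotation":[0,0,0],"claw":0.0},{"travel":[-1,-0.7,24],"rotation":[0,0,0],"claw":0.0},{"travel":[-1,-0.7,30],"rotation":[0,0,0],"claw":0.0},{"travel":[-1,-0.7,35],"rotation":[0,0,0],"claw":0.0},{"travel":[-1,-0.7,38],"rotation":[0,0,0],"claw":0.0},{"travel":[-1,-0.7,40],"rotation":[0,0,0],"claw":0.0},{"travel":[-1,-0.7,40],"rotation":[0,0,0],"claw":0.0}])

```text
t: 25.12
tcp_pos: [0.5517, 0.3758, 0.1871]
tcp_rot: [[0.325, 0.946, 0.0], [0.946, -0.325, 0.0], [0.0, 0.0, -1.0]]
force: [0.1, -0.4, -1.0]
gripper_width: 0.0226
finger_force: 58.9
```

Emit:
step_arm(plan=[{"travel":[0,0,1],"rotation":[0,0,0],"claw":0.0},{"travel":[0,0,2],"rotation":[0,0,0],"claw":0.0},{"travel":[0,0,2],"rotation":[0,0,0],"claw":0.0}])

```text
t: 25.5
tcp_pos: [0.5518, 0.3759, 0.1869]
tcp_rot: [[0.325, 0.946, 0.002], [0.946, -0.325, 0.001], [0.002, 0.001, -1.0]]
force: [-2.5, -2.9, 7.3]
gripper_width: 0.0223
finger_force: 59.6
```

Emit:
step_arm(plan=[{"travel":[0,0,0],"rotation":[0,0,0],"claw":0.4},{"travel":[0,0,0],"rotation":[0,0,0],"claw":0.8},{"travel":[0,0,0],"rotation":[0,0,0],"claw":1.0},{"travel":[0,0,-15],"rotation":[0,0,0],"claw":1.0},{"travel":[0,0,-50],"rotation":[0,0,0],"claw":1.0},{"travel":[0,0,-95],"rotation":[0,0,0],"claw":1.0},{"travel":[0,0,-125],"rotation":[0,0,0],"claw":1.0},{"travel":[0,0,-140],"rotation":[0,0,0],"claw":1.0},{"travel":[0,0,-140],"rotation":[0,0,0],"claw":1.0}])

```text
t: 26.62
tcp_pos: [0.5517, 0.3758, 0.326]
tcp_rot: [[0.325, 0.946, 0.002], [0.946, -0.325, 0.001], [0.001, 0.001, -1.0]]
force: [1.2, -0.6, -0.6]
gripper_width: 0.0853
finger_force: 0.0
```

```bash
python3 - <<'E'
from look import *
s,p=look("lid_ball_grip",.135,"w9",(.5525,.3765),.05,.105,.12)
Q=blob(p,(.5525,.3765),.100,.122,.038,True)[1]; A=np.c_[Q[:,:2],np.ones(len(Q))]; print("tilt",np.linalg.lstsq(A,Q[:,2],rcond=None)[0][:2], np.median(Q[:,2]))
print("tall",blob(p,(.41,.256),.128,.142,.05,True)[0])
p=vision.grab_frame("top"); print("tall",blob(p,(.41,.256),.128,.142,.05)[0]); print("button plate",blob(p,(.455,-.25),.023,.035,.055)[0],blob(p,(.455,-.25),.052,.07,.03)[0])
E
```

```text
tcp [0.5517 0.3758 0.326 ] w 0.08527752298815683 F [ 1.1513 -0.6499 -0.5645]
[[ 0.325   0.9457  0.0017]
 [ 0.9457 -0.325   0.0009]
 [ 0.0014  0.0013 -1.    ]]
lid_ball_grip 0.61 [283.2, 205.4] [0.5534 0.3758 0.135 ]
fit (array([0.5528, 0.3771, 0.0391]), array([0.5539, 0.3798, 0.1113]), 4701)
tilt [0.0015 0.0028] 0.1114751385035423
tall (array([0.4172, 0.2601, 0.036 ]), array([0.437 , 0.267 , 0.1338]), 587)
tall (array([0.4107, 0.2568, 0.0402]), array([0.4091, 0.2579, 0.1341]), 140)
button plate (array([ 0.4568, -0.2514,  0.0452]), array([ 0.4571, -0.2507,  0.0289]), 354) (array([ 0.4564, -0.2508,  0.0163]), array([ 0.4564, -0.2503,  0.0595]), 65)
```

Emit:
step_arm(plan=[{"travel":[-25,4,0],"rotation":[0,0,0],"claw":1.0},{"travel":[-70,12,0],"rotation":[0,0,0],"claw":1.0},{"travel":[-120,21,0],"rotation":[0,0,0],"claw":1.0},{"travel":[-170,30,0],"rotation":[0,0,0],"claw":1.0},{"travel":[-220,39,0],"rotation":[0,0,0],"claw":1.0},{"travel":[-270,48,0],"rotation":[0,0,0],"claw":1.0},{"travel":[-320,57,0],"rotation":[0,0,0],"claw":1.0},{"travel":[-370,66,0],"rotation":[0,0,0],"claw":1.0},{"travel":[-420,75,0],"rotation":[0,0,0],"claw":1.0},{"travel":[-470,84,0],"rotation":[0,0,0],"claw":1.0},{"travel":[-520,93,0],"rotation":[0,0,0],"claw":1.0},{"travel":[-570,102,0],"rotation":[0,0,0],"claw":1.0}])

```text
t: 28.28
tcp_pos: [0.462, -0.1979, 0.3235]
tcp_rot: [[0.325, 0.946, -0.002], [0.946, -0.325, 0.001], [0.0, -0.002, -1.0]]
force: [0.8, -0.1, 0.3]
gripper_width: 0.0854
finger_force: 0.0
```

Emit:
step_arm(plan=[{"travel":[-40,8,30],"rotation":[0,0,0],"claw":1.0},{"travel":[-54,10,70],"rotation":[0,0,0],"claw":1.0},{"travel":[-54,10,110],"rotation":[0,0,0],"claw":1.0},{"travel":[-54,10,120],"rotation":[0,0,0],"claw":1.0},{"travel":[-54,10,120],"rotation":[0,0,0],"claw":1.0}])

```text
t: 28.9
tcp_pos: [0.4547, -0.2505, 0.2048]
tcp_rot: [[0.325, 0.946, -0.001], [0.946, -0.325, 0.001], [0.0, -0.001, -1.0]]
force: [0.1, 0.4, -0.4]
gripper_width: 0.0856
finger_force: 0.0
```

```bash
python3 - <<'E'
from look import *
s,p=look("lid_button_grip",.053,"w10",(.455,-.25),.055,.023,.036)
print(blob(p,(.455,-.25),.052,.07,.03,True)[0])
E
```

```text
tcp [ 0.4547 -0.2505  0.2048] w 0.08555458547917891 F [ 0.1195  0.3537 -0.4316]
[[ 0.3246  0.9458 -0.0009]
 [ 0.9458 -0.3246  0.0006]
 [ 0.0002 -0.001  -1.    ]]
lid_button_grip 0.9 [285.4, 220.4] [ 0.4572 -0.2514  0.053 ]
fit (array([ 0.4552, -0.2514,  0.0453]), array([ 0.457 , -0.2467,  0.0293]), 7670)
(array([ 0.4555, -0.2503,  0.0165]), array([ 0.4559, -0.249 ,  0.0604]), 1642)
```

View pics/w9.png

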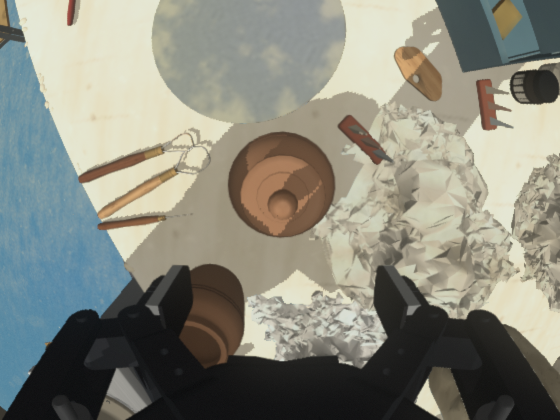

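The ball lid sits level on the belly jar (plate top 111.3 mm). Next I pick the button lid off the bat.

Emit:
step_arm(plan=[{"travel":[0,0.5,30],"rotation":[0,0,0],"claw":1.0},{"travel":[0,0.5,65],"rotation":[0,0,0],"claw":1.0},{"travel":[0,0.5,88],"rotation":[0,0,0],"claw":1.0},{"travel":[0,0.5,97],"rotation":[0,0,0],"claw":1.0},{"travel":[0,0.5,97],"rotation":[0,0,0],"claw":0.6},{"travel":[0,0.5,97],"rotation":[0,0,0],"claw":0.4},{"travel":[0,0.5,97],"rotation":[0,0,0],"claw":0.2},{"travel":[0,0.5,97],"rotation":[0,0,0],"claw":0.0},{"travel":[0,0.5,97],"rotation":[0,0,0],"claw":0.0},{"travel":[0,0.5,97],"rotation":[0,0,0],"claw":0.0}])

```text
t: 30.25
tcp_pos: [0.4557, -0.2513, 0.1093]
tcp_rot: [[0.325, 0.946, 0.002], [0.946, -0.325, -0.001], [-0.001, 0.002, -1.0]]
force: [-2.0, 1.8, 6.6]
gripper_width: 0.0303
finger_force: 59.0
```

Emit:
step_arm(plan=[{"travel":[0,0,-8],"rotation":[0,0,0],"claw":0.0},{"travel":[0,0,-30],"rotation":[0,0,0],"claw":0.0},{"travel":[0,0,-70],"rotation":[0,0,0],"claw":0.0},{"travel":[0,0,-115],"rotation":[0,0,0],"claw":0.0},{"travel":[0,0,-160],"rotation":[0,0,0],"claw":0.0},{"travel":[0,0,-200],"rotation":[0,0,0],"claw":0.0},{"travel":[0,0,-220],"rotation":[0,0,0],"claw":0.0},{"travel":[0,0,-220],"rotation":[0,0,0],"claw":0.0}])

```text
t: 31.25
tcp_pos: [0.4554, -0.2511, 0.3297]
tcp_rot: [[0.325, 0.946, 0.003], [0.946, -0.325, -0.002], [-0.001, 0.003, -1.0]]
force: [0.3, -0.5, -2.2]
gripper_width: 0.0302
finger_force: 59.6
```

Emit:
step_arm(plan=[{"travel":[20,-9,0],"rotation":[0,0,0],"claw":0.0},{"travel":[60,-27,0],"rotation":[0,0,0],"claw":0.0},{"travel":[105,-47,0],"rotation":[0,0,0],"claw":0.0},{"travel":[150,-67,0],"rotation":[0,0,0],"claw":0.0},{"travel":[195,-87,0],"rotation":[0,0,0],"claw":0.0},{"travel":[240,-107,0],"rotation":[0,0,0],"claw":0.0},{"travel":[285,-127,0],"rotation":[0,0,0],"claw":0.0},{"travel":[330,-148,0],"rotation":[0,0,0],"claw":0.0},{"travel":[375,-168,0],"rotation":[0,0,0],"claw":0.0},{"travel":[420,-188,0],"rotation":[0,0,0],"claw":0.0},{"travel":[450,-201,0],"rotation":[0,0,0],"claw":0.0},{"travel":[466,-208,0],"rotation":[0,0,0],"claw":0.0}])

```text
t: 32.75
tcp_pos: [0.4086, 0.259, 0.3264]
tcp_rot: [[0.323, 0.946, -0.002], [0.946, -0.323, -0.001], [-0.002, -0.002, -1.0]]
force: [-0.6, 0.5, -2.6]
gripper_width: 0.0301
finger_force: 59.7
```

Emit:
step_arm(plan=[{"travel":[0,0,20],"rotation":[0,0,0],"claw":0.0},{"travel":[0,0,45],"rotation":[0,0,0],"claw":0.0},{"travel":[0,0,60],"rotation":[0,0,0],"claw":0.0},{"travel":[0,0,68],"rotation":[0,0,0],"claw":0.0},{"travel":[0,0,68],"rotation":[0,0,0],"claw":0.0}])

```text
t: 33.38
tcp_pos: [0.4099, 0.2572, 0.2597]
tcp_rot: [[0.325, 0.946, -0.0], [0.946, -0.325, -0.0], [-0.0, -0.0, -1.0]]
force: [0.6, 0.3, -1.6]
gripper_width: 0.0297
finger_force: 59.7
```

```bash
python3 - <<'E'
from look import *
s,p=look("jar_tall",0,"w11")
held(p,s,.045,s["tcp_pos"][2]-.080)
E
```

```text
tcp [0.4099 0.2572 0.2597] w 0.02970668137235364 F [ 0.6016  0.2818 -1.5521]
[[ 0.3252  0.9456 -0.0004]
 [ 0.9456 -0.3252 -0.0003]
 [-0.0004 -0.0003 -1.    ]]
jar_tall 0.81 [280.8, 188.7] [0.4085 0.2565 0.    ]
held centre [0.4105 0.2574] offset from tcp [0.0007 0.0002] n 59 rms 0.0006340614642928256
```

View pics/w11.png

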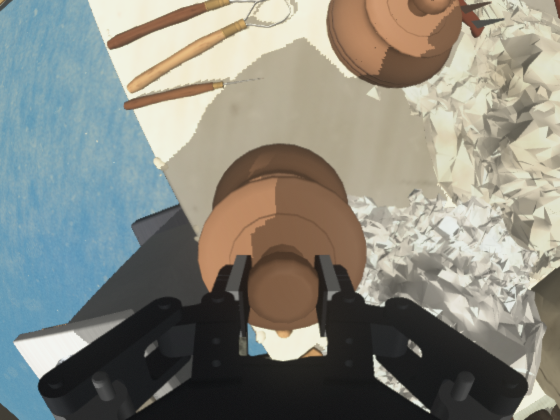

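The button lid is held level within 1 mm of the tall jar's axis.

Emit:
step_arm(plan=[{"travel":[0,-0.4,8],"rotation":[0,0,0],"claw":0.0},{"travel":[0,-0.4,16],"rotation":[0,0,0],"claw":0.0},{"travel":[0,-0.4,23],"rotation":[0,0,0],"claw":0.0},{"travel":[0,-0.4,29],"rotation":[0,0,0],"claw":0.0},{"travel":[0,-0.4,34],"rotation":[0,0,0],"claw":0.0},{"travel":[0,-0.4,37],"rotation":[0,0,0],"claw":0.0},{"travel":[0,-0.4,38],"rotation":[0,0,0],"claw":0.0},{"travel":[0,-0.4,38],"rotation":[0,0,0],"claw":0.0}])

```text
t: 34.48
tcp_pos: [0.4096, 0.2575, 0.222]
tcp_rot: [[0.325, 0.946, 0.0], [0.946, -0.325, -0.0], [0.0, 0.0, -1.0]]
force: [0.1, 0.2, -2.0]
gripper_width: 0.0306
finger_force: 59.7
```

Emit:
step_arm(plan=[{"travel":[0,0,1],"rotation":[0,0,0],"claw":0.0},{"travel":[0,0,2],"rotation":[0,0,0],"claw":0.0},{"travel":[0,0,2],"rotation":[0,0,0],"claw":0.0}])

```text
t: 34.85
tcp_pos: [0.4099, 0.2577, 0.2213]
tcp_rot: [[0.325, 0.946, 0.002], [0.946, -0.325, 0.001], [0.002, 0.002, -1.0]]
force: [-2.3, -0.3, 5.6]
gripper_width: 0.0304
finger_force: 60.3
```

Seated. I release, rise and check.

Emit:
step_arm(plan=[{"travel":[0,0,0],"rotation":[0,0,0],"claw":0.5},{"travel":[0,0,0],"rotation":[0,0,0],"claw":0.8},{"travel":[0,0,0],"rotation":[0,0,0],"claw":1.0},{"travel":[0,0,-15],"rotation":[0,0,0],"claw":1.0},{"travel":[0,0,-45],"rotation":[0,0,0],"claw":1.0},{"travel":[0,0,-85],"rotation":[0,0,0],"claw":1.0},{"travel":[0,0,-105],"rotation":[0,0,0],"claw":1.0},{"travel":[0,0,-110],"rotation":[0,0,0],"claw":1.0},{"travel":[0,0,-110],"rotation":[0,0,0],"claw":1.0}])

```text
t: 35.98
tcp_pos: [0.4095, 0.2575, 0.3297]
tcp_rot: [[0.325, 0.946, -0.0], [0.946, -0.325, -0.0], [-0.0, -0.0, -1.0]]
force: [0.7, -0.1, -0.9]
gripper_width: 0.0855
finger_force: 0.0
```

```bash
python3 - <<'E'
from look import *
s,p=look("lid_button_grip",.165,"w12",(.41,.257),.055,.135,.15)
Q=blob(p,(.41,.257),.13,.15,.043,True)[1]; A=np.c_[Q[:,:2],np.ones(len(Q))]; print("tilt",np.linalg.lstsq(A,Q[:,2],rcond=None)[0][:2], np.median(Q[:,2]))
p=vision.grab_frame("top"); save(p,"t12")
E
```

```text
tcp [0.4095 0.2575 0.3297] w 0.08549029717663664 F [ 0.7144 -0.1321 -0.948 ]
[[ 0.325   0.9457 -0.0001]
 [ 0.9457 -0.325  -0.0002]
 [-0.0002 -0.0001 -1.    ]]
lid_button_grip 0.77 [285.1, 213.9] [0.4123 0.2574 0.165 ]
fit (array([0.4107, 0.2575, 0.0452]), array([0.4123, 0.2618, 0.1413]), 7030)
tilt [0.0025 0.0034] 0.14152190631412478
```

View pics/t12.png

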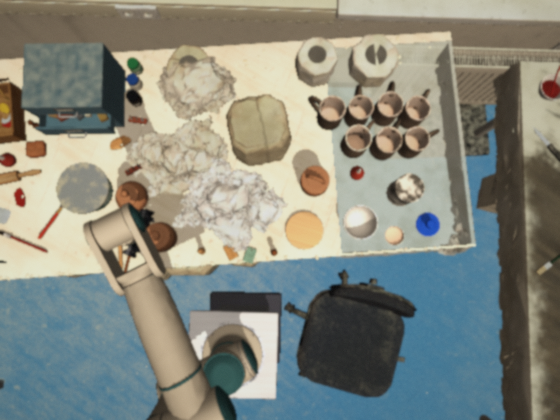

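The final top view shows the strap lid on the wide jar at (315,181) and the bat empty at (304,230). The bowl (360,222), trailer (357,173) and stamp (272,247) have not moved. All three plates measured level at their seated heights, so I hand the job in.

```bash
python3 -c "
from bench import finish_job
print(finish_job())"
```

```text
the job is handed in; nothing more can be done
None
```

All three lids are back on their own jars, seated level: ball knob on the pot-bellied jar, button knob on the tall jar, strap on the low wide jar. The bystanders show no movement in the last picture, and I handed the job in at about 36 s.

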